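# Order a tea by bell and pointing

### The arm

A 7-joint arm with a two-finger parallel gripper is mounted at the origin on a cart in front of the work surface, level with it; the furniture and walls round the work are solid. World frame = base frame: x ahead of the robot, y to its left, z up, the work surface at z = 0. Lengths are in mm, angles in rad, forces in N, time in s.
With the tool pointing down it reaches from about 425 to 925 mm from the base axis. Payload 6.8 kg.
Tool frame: the origin (TCP) lies at the very end of the fingers, on their centre line; the grasp point (between the pads) lies 19 mm behind it; z points along the fingers, y is the line along which they close (so a half turn about z gives the same grasp; the last joint's range is limited). The gripper opens to 85 mm and grips with 20 to 120 N. Pads are 22 mm wide; open, the fingers measure 114 mm over their backs; the gripper's body (76 mm by 85 mm) begins 54 mm behind the grasp point. The pads swing forward as they close: fully open they stand 13 mm farther back than shut.
Start: joints at [-1.383, 0.477, 0.022, 1.555, -0.011, 1.109, -0.083], TCP at [196.762, 645.703, 231.308] pointing down, gripper open.
Joint ranges: [-2.96, 2.96], [-0.34, 2.1], [-1.41, 1.46], [0.24, 2.44], [-1.37, 4.51], [0.17, 1.92], [-2.96, 2.96]. Speed limits (rad/s): [2.39, 2.39, 3.14, 3.14, 3.14, 3.14, 3.14].

### API

Orientations are given as a unit quaternion [x, y, z, w].
In Python, from cell import * gives the robot as it stands.
- The arm moves only by the tool drive_tool, never from a script. Its argument "steps" is text: rows parted by semicolons, each of 7 numbers parted by spaces: the turn, a rotation vector about the tool's x, y, z normalised to -1 to 1, where 1 is 90 degrees, then the shift along the tool's x, y, z normalised to -1 to 1, where 1 is 300 mm, then the opening in per cent of the stroke, from 0 (shut) to 100 (fully open). In form: wx wy wz tx ty tz jaw; .... A call has 1 to 20 rows; each row shifts and turns the commanded pose from where the row before left it, along the tool's axes as they then stand; what a row does not reach is not made up. A row lasts 1/10 s, in which the tool goes at most 50 mm and 8.59 degrees, less where a joint would pass 70% of its speed; a pose out of reach is approached as far as the arm can. A call with a number of a shift or a turn outside -1 to 1 is refused whole. A call with a gripper value outside its range is refused whole. The fingers move at their own pace and stop on an object; the grip force is fixed at half the most. Time passes only in rows, so rows that do not move let the fingers close. It gives the time, the measured TCP pose, the force, the opening and the grip force at its end, in the units of the state.
- state(): the state, without advancing time (a new reading comes with each control period).
- capture(name): name is "side" or "top"; returns a dict with "img" (400x640x3 uint8, blue, green, red), "K" (3x3 intrinsics, pixels), "dist_coeffs" ([k1, k2, p1, p2, k3] as OpenCV has them; the pictures are not rectified), "world_to_cam" (4x4, takes a point from world to camera coordinates). Camera axes: x right, y up, looking along -z (the intrinsics and any distortion apply to the point x, -y, -z); pixel columns grow to the right and rows downward; lengths in mm; the calibration is good to about 2 mm. A picture is of the moment at which its call begins. There is no depth.
- sign_off(): hands the job in; it is judged then, once.
The state is a dict: "t": time; "joints": joint angles; "qd": joint speeds; "tau": joint torques, N m; "tool_pos": TCP position; "tcp_rot": TCP orientation; "contact_force": force on the tool from outside, world axes, zero at the start; "ft_torque": the same for the moment, N m; "gripper_width": finger opening in mm; "grip_force": force on a finger pad.
Only numpy, scipy, OpenCV 4.12 (cv2) and the standard library are available. Lean on these libraries where they do the work, as an engineer would, in place of code of your own. Each camera call takes 0.05 s, during which the arm holds its last target. There are 200 camera calls.

### The job

Order a tea: ring the call bell by pressing the button on its top and letting go, then point down at the green-and-white mug, fingertips a few centimetres above the middle of its mouth, and keep still there for two full seconds; then point in the same way at the middle of the lid of the round dark blue tin, and finish still pointing at it after two seconds. Lift the hand high between the things, so that it never comes low over another mug, tin or jar as if pointing at that. Touch nothing but the bell, and leave everything, the bell too, standing in its place.

Things in the scene. Friction and masses are not known exactly. Their poses are not given: they have to be found in the camera images.
- bell: silver domed call bell with a black foot, 72 mm across, 54 mm high over its button, loose on the worktop, at the left or right end of the row nearest the robot. Origin: centre of its underside, z up.
- bell_top (a point): middle of the top of the bell's small silver push button (10 mm across), 54 mm above the worktop
- bell_button (a joint): travel of the bell's button, m: 0 = up, 0.003 = fully down; a spring that comes up by itself; it takes 4 N half-way (0.0015, where the bell rings) and 8 N fully down; the dome round it lies 14 mm below the button's top
- tea_mug: mug with a green upper half and handle and a cream lower half, 86 mm across, 121 mm with the handle, 99 mm high; the handle points to its own -y, towards the robot. Origin: under the middle of its outline with the handle, z up; the cup's axis lies 18 mm to +y of it
- tea_mug_top (a point): middle of the mouth of the green-and-white mug, level with its rim, 99 mm above the worktop
- tea_tin: round dark blue tin with a blue lid, the tea, 97 mm across, 124 mm high. Origin: centre of its underside, z up. The middle of its lid is 124 mm above
- striped_mug: white mug with red and beige stripes, 84 mm across, 124 mm with the handle, 98 mm high; not wanted. Origin under the middle of its outline with the handle
- striped_mug_top (a point): middle of the mouth of the striped mug, level with its rim, 98 mm above the worktop
- orange_tin: square orange canister with a brown wooden lid and knob, 97 mm wide, 130 mm high over the knob; not wanted. Origin: centre of its underside, z up.
- sugar_jar: clear glass jar of sugar lumps, 91 mm across, 119 mm high; not wanted. Origin: centre of its underside, z up.
- timer: kitchen timer, red dome on a white base, 62 mm across, 43 mm high, at the other end of the front row from the bell; leave alone. Origin: centre of its underside, z up.

How it is judged:
By the outcome, as a careful person would: the job done as asked, in the order asked, and still so for the second after the job is handed in, with the robot touching nothing.
It also fails if it takes over 53 s, if anything falls off the work surface, if the arm or the gripper's body presses on something with over 40 N, if the wrist force passes 120 N, or if a joint passes its speed limit or range.

## Working session

There is one attempt and no reset: what is moved stays moved. The work goes in short steps, Python scripts to look and compute and a tool call to move; the robot and the scene stay as the last step left them, time stands still between calls to the robot, and variables do not carry over. Pictures are saved under pics/ and viewed, at most 10 in all, crops included, and the job is handed in when it is done.

Besides the shell and the picture viewer there is one more tool, called after "Request:" by a JSON object that holds its "name" and its "arguments", one argument or row to a line. drive_tool: Moves the arm, as the interface text tells. Scaled input: -1 to 1 covers 300 mm each way for a shift and 90 degrees each way for a turn. Its arguments: {"type":"object","properties":{"steps":{"type":"string"}},"required":["steps"]}

```bash
mkdir -p pics; python3 - <<'E'
from cell import *
import cv2,numpy as np,pickle
d={}
for n in("side","top"):
    c=capture(n);d[n]=c;cv2.imwrite(f"pics/{n}0.png",c["img"]);print(n,c["K"],c["dist_coeffs"],c["world_to_cam"])
pickle.dump(d,open("c0.pkl","wb"))
s=state();print(s["t"],s["tool_pos"],s["tcp_rot"],s["gripper_width"])
E
```

```text
side [[459.95123763   0.         318.29420455]
 [  0.         459.95123763 203.8429116 ]
 [  0.           0.           1.        ]] [-0.0622418  0.         0.         0.         0.       ] [[-9.87659606e-01 -1.56006272e-01  1.38038021e-02  5.00447206e+02]
 [ 9.72555512e-02 -5.41847025e-01  8.34831216e-01 -1.20298471e+02]
 [-1.22759357e-01  8.25871567e-01  5.50332895e-01 -9.93198230e+02]
 [ 0.00000000e+00  0.00000000e+00  0.00000000e+00  1.00000000e+00]]
top [[398.37387311   0.         323.42703072]
 [  0.         398.37387311 201.10782305]
 [  0.           0.           1.        ]] [-0.1019356  0.         0.         0.         0.       ] [[ 2.27392045e-03 -9.99407397e-01 -3.43465180e-02  1.17340634e+01]
 [ 9.97481266e-01 -1.68112635e-04  7.09302194e-02 -5.18677760e+02]
 [-7.08939601e-02 -3.44212979e-02  9.96889774e-01 -9.28624164e+02]
 [ 0.00000000e+00  0.00000000e+00  0.00000000e+00  1.00000000e+00]]
0.1 [196.61159291 645.16722077 230.42941629] [ 1.47342406e-01  9.89085207e-01 -8.15725751e-04 -6.52111313e-05] 85.10423415563827
```

View pics/side0.png

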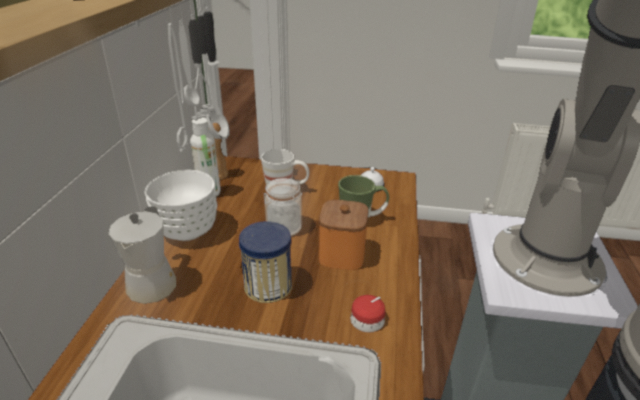

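View pics/top0.png

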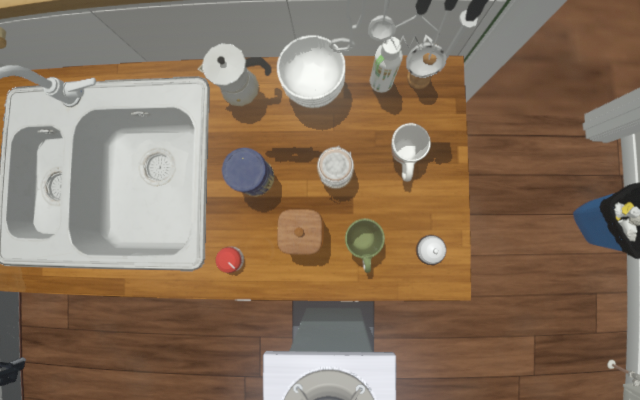

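The top view shows the bell at (431,250), the green mug at (365,238), the tin lid at (247,170) and the timer at (229,260). The orange tin is at (300,233), the jar at (336,168) and the striped mug at (410,145). The side view agrees, with the bell at (372,178), partly behind the green mug.

```bash
cat > h.py <<'E'
import cv2,numpy as np,pickle
def ray(c,p):
    u=cv2.undistortPoints(np.array([[p]],float),np.array(c["K"]),np.array(c["dist_coeffs"]))[0,0]
    W=np.array(c["world_to_cam"]);R,t=W[:3,:3],W[:3,3]
    return -R.T@t, R.T@np.array([u[0],-u[1],-1])
def at(c,p,z):
    o,d=ray(c,p);return o+d*(z-o[2])/d[2]
def pix(c,P):
    W=np.array(c["world_to_cam"]);q=W[:3,:3]@np.array(P,float)+W[:3,3]
    return cv2.projectPoints(np.array([[q[0],-q[1],-q[2]]]),np.zeros(3),np.zeros(3),np.array(c["K"]),np.array(c["dist_coeffs"]))[0][0,0]
def mid(a,b):
    (o,d),(p,e)=a,b;s=np.linalg.lstsq(np.c_[d,-e],p-o,rcond=None)[0]
    A,B=o+d*s[0],p+e*s[1];return (A+B)/2,np.linalg.norm(A-B)
E
python3 - <<'E'
from h import *
d=pickle.load(open("c0.pkl","rb"));t,s=d["top"],d["side"]
for n,p,z in[("bell",(433,250),54),("mug",(365,238),99),("tin",(247,170),124),("timer",(229,260),43),("orange",(299,231),130),("jar",(336,166),119),("striped",(411,143),98)]:
    P=at(t,p,z);print(n,P.round(),"side px",pix(s,P).round(1))
a=t["img"][80:300,200:480];b=s["img"][145:265,220:420]
cv2.imwrite("pics/crop.png",np.vstack([cv2.resize(t["img"][215:285,330:470],None,fx=4,fy=4,interpolation=2),cv2.resize(s["img"][150:225,320:460],None,fx=4,fy=4,interpolation=2)]))
# tin lid masks (blue), mug green masks
for n,c,roi in(("top",t,(140,205,215,285)),("side",s,(215,260,230,300))):
    h=cv2.cvtColor(c["img"],cv2.COLOR_BGR2HSV);m=cv2.inRange(h,(105,90,30),(130,255,255));k=np.zeros_like(m);k[roi[0]:roi[1],roi[2]:roi[3]]=m[roi[0]:roi[1],roi[2]:roi[3]]
    C=max(cv2.findContours(k,0,2)[0],key=cv2.contourArea);print(n,"lid",cv2.boundingRect(C),cv2.minEnclosingCircle(C),cv2.fitEllipse(C))
h=cv2.cvtColor(t["img"],cv2.COLOR_BGR2HSV);m=cv2.inRange(h,(35,50,20),(75,255,255));m[:, :330]=0;m[:,400:]=0;m[:200]=0
C=max(cv2.findContours(m,0,2)[0],key=cv2.contourArea);print("mug",cv2.boundingRect(C),cv2.minEnclosingCircle(C))
E
```

```text
bell [ 405. -238.   54.] side px [370.9 168.5]
mug [433. -80.  99.] side px [355.9 183. ]
tin [578. 173. 124.] side px [266.6 233.1]
timer [379. 231.  43.] side px [368.4 299.8]
orange [448.  59. 130.] side px [343.3 204. ]
jar [587. -18. 119.] side px [284.5 183.1]
striped [ 641. -183.   98.] side px [277.9 155.5]Traceback (most recent call last):
  File "<stdin>", line 10, in <module>
ValueError: max() iterable argument is empty
```

View pics/crop.png

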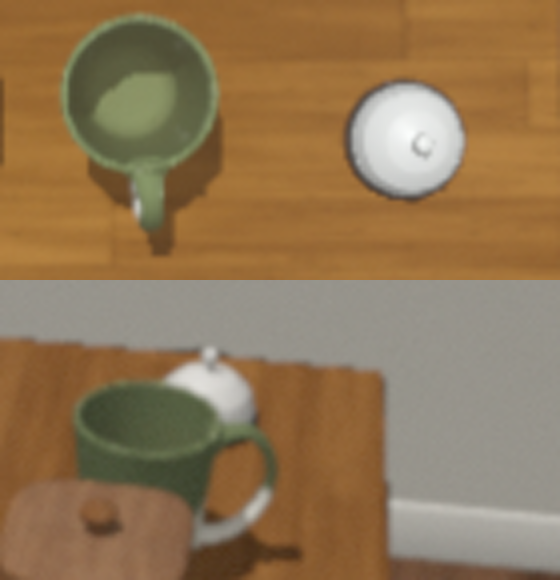

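Enlarged, the top crop shows the button at about (435.4,250.4) and the mug mouth centre at (364.6,238.0). In the side crop the button's top is at about (372,168).

```bash
python3 - <<'E'
from h import *
d=pickle.load(open("c0.pkl","rb"));t,s=d["top"],d["side"]
print("bell",at(t,(435.4,250.4),54),mid(ray(t,(435.4,250.4)),ray(s,(372,168))),"centre from foot outline z~8",at(t,(431.3,249.8),10))
print("mug",at(t,(364.6,238),99),mid(ray(t,(364.6,238)),ray(s,(356.5,183))))
h=cv2.cvtColor(t["img"],cv2.COLOR_BGR2HSV);print(h[170,247],h[165,235],h[180,255]);h2=cv2.cvtColor(s["img"],cv2.COLOR_BGR2HSV);print(h2[235,266])
for n,c,H,roi in(("top",t,h,(140,205,215,285)),("side",s,h2,(215,260,230,300))):
    m=cv2.inRange(H,(100,70,20),(150,255,255));k=np.zeros_like(m);k[roi[0]:roi[1],roi[2]:roi[3]]=m[roi[0]:roi[1],roi[2]:roi[3]]
    for C in cv2.findContours(k,0,2)[0]:
        if cv2.contourArea(C)>100: print(n,cv2.boundingRect(C),cv2.fitEllipse(C))
E
python3 - <<'E'
from h import *
d=pickle.load(open("c0.pkl","rb"));t,s=d["top"],d["side"]
cv2.imwrite("pics/tin.png",np.hstack([cv2.resize(c["img"][y:y+90,x:x+90],None,fx=4,fy=4,interpolation=2) for c,x,y in((t,205,130),(s,225,210))]))
E
```

```text
bell [ 403.97943892 -243.41461756   54.        ] (array([ 403.01297621, -243.85433178,   52.45414459]), np.float64(1.7713858796869915)) centre from foot outline z~8 [ 403.13169562 -244.40612372   10.        ]
mug [433.1289218 -79.569705   99.       ] (array([432.42384381, -79.58370555,  99.5195193 ]), np.float64(1.4352170943414018))
[115  60 128] [113  61 130] [114  54 132]
[111  63  97]
side (240, 241, 50, 17) ((264.04254150390625, 240.38076782226562), (30.689077377319336, 49.12639236450195), 87.10043334960938)
```

View pics/tin.png

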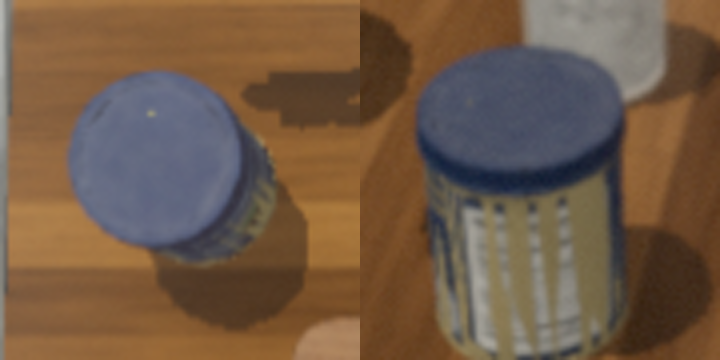

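```bash
python3 - <<'E'
from h import *
d=pickle.load(open("c0.pkl","rb"));t,s=d["top"],d["side"]
print(at(t,(243.4,169.4),124),at(s,(265.1,236.7),124))
E
```

```text
[579.53924258 180.94535827 124.        ] [578.26024575 184.19998174 124.        ]
```

Request:
{"name": "drive_tool", "arguments": {
  "steps": "0 0 0 0 0 -0.133 0;0 0 0 0 0 -0.133 0;0 0 0 0 0 -0.133 0;0 0 0 -0.118 -0.067 0 0;0 0 0 -0.118 -0.067 0 0;0 0 0 -0.118 -0.067 0 0;0 0 0 -0.118 -0.067 0 0;0 0 0 -0.118 -0.067 0 0;0 0 0 -0.118 -0.067 0 0;0 0 0 -0.118 -0.067 0 0;0 0 0 -0.118 -0.067 0 0;0 0 0 -0.118 -0.067 0 0;0 0 0 0 0 0 0"
}}

```text
t: 1.4
tool_pos: [453.7, 373.4, 350.9]
tcp_rot: [0.153, 0.988, -0.001, 0.001]
contact_force: [0.2, 0.8, -0.7]
gripper_width: 0.0
grip_force: 0.0
```

Request:
{"name": "drive_tool", "arguments": {
  "steps": "0 0 0 -0.055 -0.113 0 0;0 0 0 -0.055 -0.113 0 0;0 0 0 -0.055 -0.113 0 0;0 0 0 -0.055 -0.113 0 0;0 0 0 -0.055 -0.113 0 0;0 0 0 -0.055 -0.113 0 0;0 0 0 -0.055 -0.113 0 0;0 0 0 -0.055 -0.113 0 0;0 0 0 -0.055 -0.113 0 0;0 0 0 -0.055 -0.113 0 0;0 0 0 0.011 -0.11 0 0;0 0 0 0.011 -0.11 0 0;0 0 0 0.011 -0.11 0 0;0 0 0 0.011 -0.11 0 0;0 0 0 0.011 -0.11 0 0;0 0 0 0.011 -0.11 0 0;0 0 0 0.011 -0.11 0 0;0 0 0 0.011 -0.11 0 0;0 0 0 0 0 0 0;0 0 0 0 0 0 0"
}}

```text
t: 3.4
tool_pos: [405.4, -237.4, 350.8]
tcp_rot: [0.148, 0.989, 0.0, -0.0]
contact_force: [-0.6, 0.4, -0.4]
gripper_width: 0.3
grip_force: 0.0
```

Request:
{"name": "drive_tool", "arguments": {
  "steps": "0 0 0 -0.002 -0.021 0.123 0;0 0 0 0 0 0.123 0;0 0 0 0 0 0.123 0;0 0 0 0 0 0.123 0;0 0 0 0 0 0.123 0;0 0 0 0 0 0.123 0;0 0 0 0 0 0.123 0;0 0 0 0 0 0 0;0 0 0 0 0 0 0;0 0 0 0 0 0 0"
}}

```text
t: 4.4
tool_pos: [405.8, -243.7, 94.3]
tcp_rot: [0.147, 0.989, -0.0, 0.001]
contact_force: [0.1, -0.5, -0.1]
gripper_width: -0.0
grip_force: 0.0
```

```bash
python3 - <<'E'
from cell import *
from h import *
import pickle
s=state();print(s["t"],s["tool_pos"],s["contact_force"],s["joints"])
d={n:capture(n) for n in("side","top")};pickle.dump(d,open("c1.pkl","wb"))
for n in d: print(n,pix(d[n],s["tool_pos"]),pix(d[n],(404,-244,54)))
cv2.imwrite("pics/near.png",np.hstack([cv2.resize(c["img"][y:y+100,x:x+100],None,fx=4,fy=4,interpolation=2) for c,x,y in((d["top"],390,200),(d["side"],320,110))]))
E
```

```text
4.4 [ 405.75328639 -243.71324054   94.27538107] [ 0.09312437 -0.52052897 -0.06666229] [-0.08096802  0.39610613  0.59932924  2.17837428 -0.36387126  0.66065577
  2.04869556]
side [371.83537142 153.80660869] [371.33811911 167.4255947 ]
top [440.05916926 250.53763519] [435.65592846 250.39007074]
```

View pics/near.png

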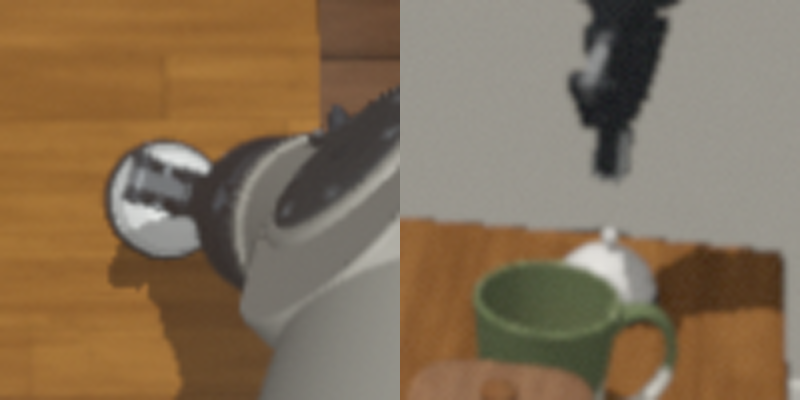

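The side crop shows the fingertips at (373,154.5) directly over the button at (372.5,168). The button is up and nothing is touching it.

Request:
{"name": "drive_tool", "arguments": {
  "steps": "0 0 0 0.005 0 0.06 0;0 0 0 0 0 0.045 0;0 0 0 0 0 0.013 0;0 0 0 0 0 0 0;0 0 0 0 0 0 0;0 0 0 0 0 0 0"
}}

```text
t: 5.1
tool_pos: [403.3, -243.5, 57.8]
tcp_rot: [0.147, 0.989, -0.0, 0.0]
contact_force: [-0.8, 0.5, 0.3]
gripper_width: -0.1
grip_force: 0.0
```

Request:
{"name": "drive_tool", "arguments": {
  "steps": "0 0 0 0 0 0.006 0;0 0 0 0 0 0.006 0;0 0 0 0 0 0.004 0;0 0 0 0 0 0 0;0 0 0 0 0 0 0"
}}

```text
t: 5.6
tool_pos: [403.2, -243.3, 52.7]
tcp_rot: [0.147, 0.989, 0.0, 0.0]
contact_force: [-0.7, 1.2, 5.6]
gripper_width: -0.2
grip_force: 2.4
```

Request:
{"name": "drive_tool", "arguments": {
  "steps": "0 0 0 0 0 0.003 0;0 0 0 0 0 0 0;0 0 0 0 0 0 0"
}}

```text
t: 5.9
tool_pos: [403.2, -243.3, 51.9]
tcp_rot: [0.147, 0.989, 0.0, 0.0]
contact_force: [-1.0, 1.1, 7.2]
gripper_width: 0.1
grip_force: 3.4
```

Request:
{"name": "drive_tool", "arguments": {
  "steps": "0 0 0 0 0 -0.03 0;0 0 0 0 0 -0.133 0;0 0 0 0 0 -0.133 0;0 0 0 0 0 -0.133 0;0 0 0 0 0 -0.133 0;0 0 0 0 0 -0.133 0;0 0 0 0 0 -0.133 0;0 0 0 0 0 -0.133 0;0 0 0 0.013 0.11 0 0;0 0 0 0.013 0.11 0 0;0 0 0 0.013 0.11 0 0;0 0 0 0.013 0.11 0 0;0 0 0 0.013 0.11 0 0;0 0 0 0 0 0 0;0 0 0 0 0 0 0;0 0 0 0 0 0 0"
}}

```text
t: 7.5
tool_pos: [431.9, -80.9, 339.9]
tcp_rot: [0.148, 0.989, -0.0, -0.0]
contact_force: [-0.5, -0.8, -0.8]
gripper_width: 0.2
grip_force: 0.0
```

```bash
python3 - <<'E'
from cell import *
from h import *
s=state();print(s["t"],s["tool_pos"],s["contact_force"])
c=capture("side");cv2.imwrite("pics/after.png",cv2.resize(c["img"][130:260,220:420],None,fx=4,fy=4,interpolation=2))
E
```

```text
7.5 [431.85754552 -80.91966401 339.8855641 ] [-0.54823332 -0.75006624 -0.76696478]
```

View pics/after.png

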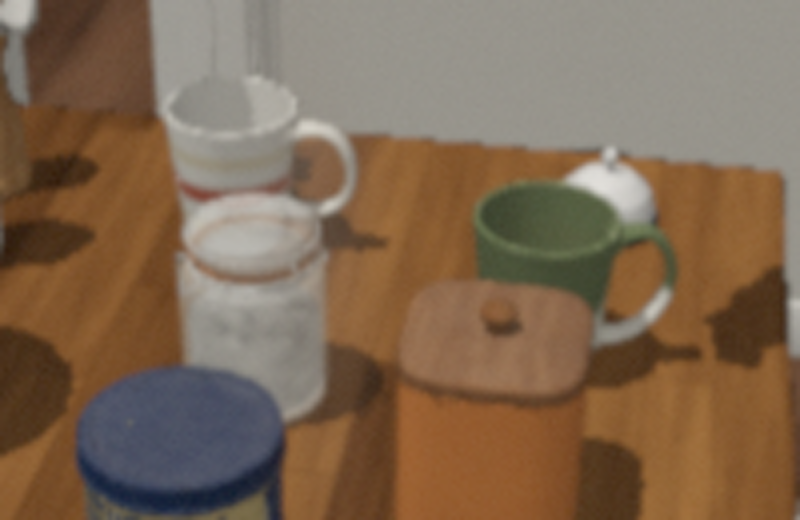

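The bell stands in its old place with its button up at pixel (372,168). Everything else is unmoved.

Request:
{"name": "drive_tool", "arguments": {
  "steps": "0 0 0 -0.002 0.005 0.115 0;0 0 0 0 0 0.115 0;0 0 0 0 0 0.115 0;0 0 0 0 0 0.115 0;0 0 0 0 0 0.115 0;0 0 0 0 0 0.115 0;0 0 0 0 0 0 0;0 0 0 0 0 0 0;0 0 0 0 0 0 0;0 0 0 0 0 0 0"
}}

```text
t: 8.55
tool_pos: [434.6, -78.6, 134.5]
tcp_rot: [0.148, 0.989, 0.001, 0.002]
contact_force: [0.4, 0.6, 0.4]
gripper_width: -0.3
grip_force: 0.0
```

Request:
{"name": "drive_tool", "arguments": {
  "steps": "0 0 0 0 0 0 0;0 0 0 0 0 0 0;0 0 0 0 0 0 0;0 0 0 0 0 0 0;0 0 0 0 0 0 0;0 0 0 0 0 0 0;0 0 0 0 0 0 0;0 0 0 0 0 0 0;0 0 0 0 0 0 0;0 0 0 0 0 0 0;0 0 0 0 0 0 0;0 0 0 0 0 0 0;0 0 0 0 0 0 0;0 0 0 0 0 0 0;0 0 0 0 0 0 0;0 0 0 0 0 0 0;0 0 0 0 0 0 0;0 0 0 0 0 0 0;0 0 0 0 0 0 0;0 0 0 0 0 0 0"
}}

```text
t: 10.55
tool_pos: [433.3, -78.4, 132.9]
tcp_rot: [0.147, 0.989, 0.0, -0.0]
contact_force: [0.3, -0.1, 0.4]
gripper_width: -0.2
grip_force: 0.0
```

Request:
{"name": "drive_tool", "arguments": {
  "steps": "0 0 0 0 0 0 0;0 0 0 0 0 0 0;0 0 0 0 0 0 0;0 0 0 0 0 0 0;0 0 0 0 0 0 0"
}}

```text
t: 11.05
tool_pos: [433.3, -78.4, 132.9]
tcp_rot: [0.147, 0.989, 0.0, -0.0]
contact_force: [0.2, 0.4, -1.0]
gripper_width: 0.1
grip_force: 0.0
```

Request:
{"name": "drive_tool", "arguments": {
  "steps": "0 0 0 0 0 -0.1 0;0 0 0 0 0 -0.1 0;0 0 0 0 0 -0.1 0;0 0 0 0 0 -0.1 0;0 0 0 0 0 -0.1 0;0 0 0 0 0 -0.1 0;0 0 0 0 0 -0.1 0;0 0 0 -0.026 0.1215 0 0;0 0 0 -0.026 0.1215 0 0;0 0 0 -0.026 0.1215 0 0;0 0 0 -0.026 0.1215 0 0;0 0 0 -0.026 0.1215 0 0;0 0 0 -0.026 0.1215 0 0;0 0 0 -0.026 0.1215 0 0;0 0 0 -0.026 0.1215 0 0;0 0 0 0 0 0 0;0 0 0 0 0 0 0;0 0 0 0 0 0 0"
}}

```text
t: 12.85
tool_pos: [577.8, 180.9, 342.8]
tcp_rot: [0.148, 0.989, -0.0, -0.0]
contact_force: [-0.3, -0.3, 0.2]
gripper_width: 0.5
grip_force: 0.0
```

Request:
{"name": "drive_tool", "arguments": {
  "steps": "0 0 0 -0.003 0.005 0.103 0;0 0 0 0 0 0.103 0;0 0 0 0 0 0.103 0;0 0 0 0 0 0.103 0;0 0 0 0 0 0.103 0;0 0 0 0 0 0.103 0;0 0 0 0 0 0 0;0 0 0 0 0 0 0;0 0 0 0 0 0 0;0 0 0 0 0 0 0"
}}

```text
t: 13.85
tool_pos: [580.5, 183.6, 159.5]
tcp_rot: [0.148, 0.989, 0.001, 0.001]
contact_force: [0.2, 0.2, 0.3]
gripper_width: -0.3
grip_force: 0.0
```

Request:
{"name": "drive_tool", "arguments": {
  "steps": "0 0 0 0 0 0 0;0 0 0 0 0 0 0;0 0 0 0 0 0 0;0 0 0 0 0 0 0;0 0 0 0 0 0 0;0 0 0 0 0 0 0;0 0 0 0 0 0 0;0 0 0 0 0 0 0;0 0 0 0 0 0 0;0 0 0 0 0 0 0;0 0 0 0 0 0 0;0 0 0 0 0 0 0;0 0 0 0 0 0 0;0 0 0 0 0 0 0;0 0 0 0 0 0 0;0 0 0 0 0 0 0;0 0 0 0 0 0 0;0 0 0 0 0 0 0;0 0 0 0 0 0 0;0 0 0 0 0 0 0"
}}

```text
t: 15.85
tool_pos: [579.3, 183.5, 157.5]
tcp_rot: [0.147, 0.989, 0.0, -0.0]
contact_force: [-0.2, -0.2, 0.3]
gripper_width: 0.0
grip_force: 0.0
```

Request:
{"name": "drive_tool", "arguments": {
  "steps": "0 0 0 0 0 0 0;0 0 0 0 0 0 0;0 0 0 0 0 0 0;0 0 0 0 0 0 0;0 0 0 0 0 0 0"
}}

```text
t: 16.35
tool_pos: [579.3, 183.5, 157.5]
tcp_rot: [0.147, 0.989, 0.0, 0.0]
contact_force: [0.0, 0.1, -0.1]
gripper_width: 0.3
grip_force: 0.0
```

```bash
python3 - <<'E'
from cell import *
from h import *
c=capture("side");cv2.imwrite("pics/end.png",cv2.resize(c["img"][130:300,200:420],None,fx=3,fy=3,interpolation=2))
E
```

```text
(no output)
```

View pics/end.png

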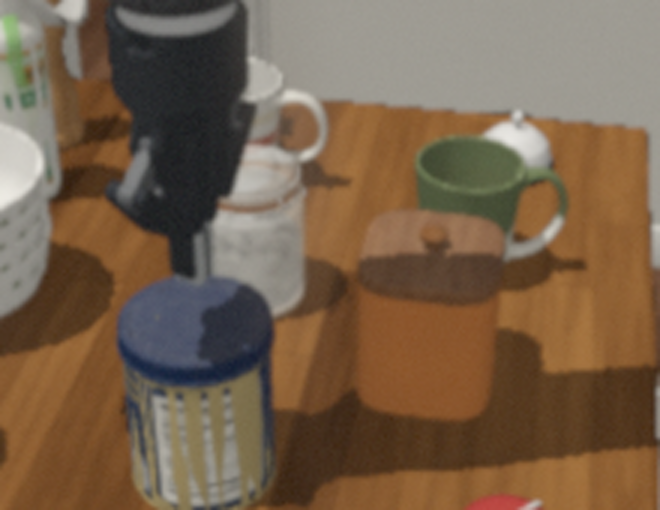

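The fingertips show at about (264,222), a few centimetres above the lid centre at about (265,237). Nothing is touched or moved, so I'm handing in.

```bash
python3 -c "
from cell import *
print(sign_off())"
```

```text
the job is handed in; nothing more can be done
None
```

I pressed the bell to about 7 N (it rings at 4 N) and let go, held over the green-and-white mug for over two seconds, then over the blue tin's lid, where the hand stayed; the job is handed in with everything standing in its place.

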